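# Press the vial caps home along the curved rack

### The job

The five snap caps on the vials in the curved rack are standing proud: run along the row with your fingertips, starting at the end with the carrying loop, and press each cap gently down fully home in turn, one after another. From the first cap to the last keep the fingertips close over the row, within about 3 cm of the caps. Only touch, lift nothing: leave the rack standing where it is, and do not disturb the other things on the bench; finish with the hand clear.

Things in the scene. Friction and masses are not known exactly. Their poses are not given: they have to be found in the camera images.
- rack: loose grey vial rack, 0.9 kg, bent in an arc of radius 160 mm, at any yaw. Five amber vials stand along the arc, 38 mm apart, rims 50 mm above the bench. Foot 64 mm wide across the row, upper plate 44 mm wide and 36 mm high. Origin on the bench, 9 mm to the concave side of the third vial's axis; z up, x towards the convex side, y along the chord towards the handle end
- handle (a point): middle of the steel carrying loop's crossbar at one end of the rack, 86 mm above the bench, 48 mm along the arc beyond the first vial; the loop (8 mm bar, 48 mm wide across the row) tops out 90 mm above the bench. Marks the end where the row starts
- cap1_top (a point): centre of the top of the first vial's white snap cap, counted from the handle end; flat-topped round cap, 24 mm across, 8 mm thick; top is 58 mm above the bench when fully home, up to 66 mm when raised
- cap1 (a joint): how far the first cap has been pushed down, m: 0 = standing 8 mm proud, 0.008 = fully home on the rim (hard stop); starts between 0 and 0.0035; slides with about 3 N friction and stays where it is left
- cap2_top (a point): centre of the top of the second vial's white snap cap, counted from the handle end; flat-topped round cap, 24 mm across, 8 mm thick; top is 58 mm above the bench when fully home, up to 66 mm when raised
- cap2 (a joint): how far the second cap has been pushed down, m: 0 = standing 8 mm proud, 0.008 = fully home on the rim (hard stop); starts between 0 and 0.0035; slides with about 3 N friction and stays where it is left
- cap3_top (a point): centre of the top of the third vial's white snap cap, counted from the handle end; flat-topped round cap, 24 mm across, 8 mm thick; top is 58 mm above the bench when fully home, up to 66 mm when raised
- cap3 (a joint): how far the third cap has been pushed down, m: 0 = standing 8 mm proud, 0.008 = fully home on the rim (hard stop); starts between 0 and 0.0035; slides with about 3 N friction and stays where it is left
- cap4_top (a point): centre of the top of the fourth vial's white snap cap, counted from the handle end; flat-topped round cap, 24 mm across, 8 mm thick; top is 58 mm above the bench when fully home, up to 66 mm when raised
- cap4 (a joint): how far the fourth cap has been pushed down, m: 0 = standing 8 mm proud, 0.008 = fully home on the rim (hard stop); starts between 0 and 0.0035; slides with about 3 N friction and stays where it is left
- cap5_top (a point): centre of the top of the fifth vial's white snap cap, counted from the handle end; flat-topped round cap, 24 mm across, 8 mm thick; top is 58 mm above the bench when fully home, up to 66 mm when raised
- cap5 (a joint): how far the fifth cap has been pushed down, m: 0 = standing 8 mm proud, 0.008 = fully home on the rim (hard stop); starts between 0 and 0.0035; slides with about 3 N friction and stays where it is left
- spare1: spare capped vial standing loose beside the rack, on its convex side, 25 mm across, 50 mm tall; origin under its centre (bystander)
- spare2: spare capped vial standing loose beside the rack, on its concave side, 25 mm across, 50 mm tall; origin under its centre (bystander)
- dish: flat round culture dish, 90 mm across, 16 mm tall; origin under its centre (bystander)
- bottle: glass bottle with blue cap, 86 mm across, 170 mm tall; origin under its centre (bystander)
- beaker: clear open beaker, 80 mm across, 95 mm tall; origin under its centre (bystander)
- tissues: white tissue box, 120 x 210 x 90 mm tall; origin under its centre (bystander)
- pen: thick marker pen lying flat along its own x axis, 125 mm long, 15 mm thick; origin under its middle (bystander)

How it is judged:
On the way, in this order (a step that is already met when the one before it is completed fails the run):
1. the first cap from the handle end is pressed home (value of joint cap1 above 0.0065 m and not (value of joint cap2 above 0.0065 m)), for 0.1 s.
2. the second cap from the handle end is pressed home (value of joint cap2 above 0.0065 m and not (value of joint cap3 above 0.0065 m)), for 0.1 s.
3. the third cap from the handle end is pressed home (value of joint cap3 above 0.0065 m and not (value of joint cap4 above 0.0065 m)), for 0.1 s.
4. the fourth cap from the handle end is pressed home (value of joint cap4 above 0.0065 m and not (value of joint cap5 above 0.0065 m)), for 0.1 s.
5. the fifth cap from the handle end is pressed home (value of joint cap5 above 0.0065 m), for 0.1 s.
At the end, for the whole second after the job is handed in: all five caps are within 1.5 mm of fully home, and the rack stands still on the bench, upright, within 20 mm of where it started (value of joint each of cap1, cap2, cap3, cap4, cap5 above 0.0065 m and distance of rack from where it was at the start of the episode below 0.02 m and angle between rack's own z axis and vertical below 0.05 rad and height (world z) of rack below 0.006 m and linear speed of rack below 0.02 m/s); the robot touches nothing.
It fails at once if a later cap was pressed home before an earlier one ((value of joint cap2 above 0.0065 m and not (value of joint cap1 above 0.006 m)) or (value of joint cap3 above 0.0065 m and not (value of joint cap2 above 0.006 m)) or (value of joint cap4 above 0.0065 m and not (value of joint cap3 above 0.006 m)) or (value of joint cap5 above 0.0065 m and not (value of joint cap4 above 0.006 m))).
It fails at once if between the first cap and the last the fingertips left the row (gripper's grasp point, about 19 mm behind the tips, over 72 mm from every cap top) (value of joint cap1 above 0.0065 m and not (value of joint cap5 above 0.0065 m) and (distance between the grasp point and cap1_top above 0.072 m and distance between the grasp point and cap2_top above 0.072 m and distance between the grasp point and cap3_top above 0.072 m and distance between the grasp point and cap4_top above 0.072 m and distance between the grasp point and cap5_top above 0.072 m)).
It fails at once if the rack was pressed harder than 40 N (contact force between the fingers and rack above 40 N).
It fails at once if the rack was lifted, tipped or shifted over 20 mm (distance of rack from where it was at the start of the episode above 0.02 m or height (world z) of rack above 0.006 m or angle between rack's own z axis and vertical above 0.1 rad).
It fails at once if a bystander was moved over 25 mm or knocked over (distance of any of spare1, spare2, dish, bottle, beaker, tissues, pen from where it was at the start of the episode above 0.025 m or angle between any of spare1, spare2, dish, bottle, beaker, tissues, pen's own z axis and vertical above 0.5 rad).
It also fails if it takes over 45 s, if anything falls off the work surface, if the arm or the gripper's body presses on something with over 40 N, if the wrist force passes 120 N, or if a joint passes its speed limit or range.

### The arm

A 7-joint arm with a two-finger parallel gripper is mounted at the origin on the work surface. World frame = base frame: x ahead of the robot, y to its left, z up, the work surface at z = 0. Lengths are in m, angles in rad, forces in N, time in s.
With the tool pointing down it reaches from about 0.425 to 0.95 m from the base axis. Payload 16.7 kg.
Tool frame: the origin (TCP) lies at the very end of the fingers, on their centre line; the grasp point (between the pads) lies 19 mm behind it; x points along the fingers, z is the direction in which the jaws open and shut, and the axes are right-handed (so a half turn about x gives the same grasp; the last joint's range is limited). The gripper opens to 94 mm and grips with 3 to 60 N. Pads are 16 mm wide; open, the fingers measure 119 mm over their backs; the gripper's body (75 mm by 177 mm) begins 78 mm behind the grasp point.
Start: joints at [1.171, 0.426, 0.074, 1.606, -0.034, 1.111, -0.067], TCP at [0.167, -0.654, 0.183] pointing down, gripper open.
Joint ranges: [-2.85, 2.85], [-0.5, 2.14], [-1.23, 1.37], [0.21, 2.46], [-1.02, 4.16], [0.16, 2.05], [-2.73, 2.73]. Speed limits (rad/s): [1.89, 1.89, 2.39, 2.39, 3.01, 3.01, 3.01].

### API

Orientations are given as a 3x3 rotation matrix whose columns are the frame's x, y, z axes.
In Python, from workcell import sense, cams, manip gives the robot as it stands.
- The arm moves only by the tool carry_out, never from a script. Its argument "series" is a list of rows, each a list of 7 numbers: the gripper's target within -1 to 1 (shut at 1, half-way at 0, fully open at -1), then the shift along the tool's x, y, z in units of 30 mm (1.0 is 30 mm), then the turn, a rotation vector about the tool's x, y, z in units of 6 degrees (1.0 is 6 degrees). In form: [[jaw, dx, dy, dz, ax, ay, az], ...]. A call has 1 to 12 rows; each row shifts and turns the commanded pose from where the row before left it, along the tool's axes as they then stand; what a row does not reach is not made up. A row lasts 1/10 s, in which the tool goes at most 50 mm and 8.59 degrees, less where a joint would pass 70% of its speed; a pose out of reach is approached as far as the arm can. A call is refused whole if a number of a shift passes 1 or a number of a turn 1, either way. A call with a gripper value outside its range is refused whole. The fingers move at their own pace and stop on an object; the grip force is fixed at half the most. Time passes only in rows, so rows that do not move let the fingers close. It gives the time, the measured TCP pose, the force and the opening at its end, in the units of the state.
- sense(): the state, without advancing time (a new reading comes with each control period).
- cams.grab_frame(name): name is "scene" or "top" or "wrist"; returns the picture (480x640x3 uint8, blue, green, red); there is no depth.
- cams.calibration(name): a dict with "vertical_fov" (degrees; the focal length in pixels is half the picture's height over the tangent of half this angle, whatever the lens; pixels are square), "cx", "cy" (the principal point, pixels), "dist_coeffs" ([k1, k2, p1, p2, k3] as OpenCV has them; the pictures are not rectified), "pose" (4x4, takes a point from camera to world coordinates); the wrist camera has in their place "tool_from_camera" (4x4, takes a point from camera to tool coordinates, whose origin is the TCP and whose axes are the tool frame's). Camera axes: x right, y down, z forward; pixel columns grow to the right and rows downward; lengths in m; the calibration is good to about 2 mm. A picture is of the moment at which its call begins: read the wrist's pose just before it. calibration takes no time and is no camera call.
- manip.finish_job(): hands the job in, once; it reports no verdict.
Trained networks look in the newest picture that a camera, given by its name, has taken for a name from the list of things; names that differ only in an ending like _2 or _b are one class to them, and where a whole thing is asked for, a point or a joint stands for the part that bears it (a point fixed in the world has none). Each returns a list of dicts, best first, with "score" (0 to 1); they miss things now and then, are a little off and sometimes report something else, mostly with a low value. They report only what shows in the picture. A call takes as long as a camera call.
- cams.find_in(camera, query): "point" ([x, y, z] in m, in the coordinates of the camera as it stood for that picture, good to about 4 mm: the middle of the surface that is visible of it).
The state is a dict: "clock": time; "joints": joint angles; "qd": joint speeds; "tau": joint torques, N m; "eef_pos": TCP position; "tcp_rot": TCP orientation; "ft_force": force on the tool from outside, world axes, zero at the start; "torque": the same for the moment, N m; "grip_width": finger opening in m.
Only numpy, scipy, OpenCV 4.12 (cv2) and the standard library are available. Lean on these libraries where they do the work, as an engineer would, in place of code of your own. Each camera call takes 0.05 s, during which the arm holds its last target. There are 200 camera calls.

## Working session

There is one attempt and no reset: what is moved stays moved. The work goes in short steps, Python scripts to look and compute and a tool call to move; the robot and the scene stay as the last step left them, time stands still between calls to the robot, and variables do not carry over. Pictures are saved under pics/ and viewed, about 8 in all and at most 12, crops included, and the job is handed in when it is done.

Besides the shell and the picture viewer there is one more tool, called as name(argument=value, ...), one argument or row to a line, values as JSON. carry_out: Moves the arm, as the interface text tells. Its arguments: {"type":"object","properties":{"series":{"type":"array"}},"required":["series"]}

```bash
mkdir -p pics; cat > h.py <<'E'
import numpy as np, cv2
from workcell import sense, cams, manip
def pose(c):
    k=cams.calibration(c)
    if c=="wrist":
        s=sense(); T=np.eye(4); T[:3,:3]=s["tcp_rot"]; T[:3,3]=s["eef_pos"]
        return T@np.array(k["tool_from_camera"])
    return np.array(k["pose"])
def find(c,q,T): return [(round(d["score"],2),np.round((T@np.r_[d["point"],1])[:3],3)) for d in cams.find_in(c,q)]
def K(c):
    k=cams.calibration(c); f=240/np.tan(np.radians(k["vertical_fov"])/2)
    return np.array([[f,0,k["cx"]],[0,f,k["cy"]],[0,0,1]]),np.array(k["dist_coeffs"])
def pix2z(c,T,uv,z):
    A,D=K(c); p=cv2.undistortPoints(np.array(uv,float).reshape(-1,1,2),A,D).reshape(-1,2)
    d=np.c_[p,np.ones(len(p))]@T[:3,:3].T; o=T[:3,3]
    return o+d*((z-o[2])/d[:,2])[:,None]
def proj(c,T,P):
    A,D=K(c); Ti=np.linalg.inv(T)
    return cv2.projectPoints(np.array(P,float).reshape(-1,1,3),cv2.Rodrigues(Ti[:3,:3])[0],Ti[:3,3],A,D)[0].reshape(-1,2)
E
python3 - <<'E'
from h import *
s=sense(); print(s)
for c in ["top","scene"]:
    T=pose(c); cv2.imwrite(f"pics/{c}0.png",cams.grab_frame(c))
    for q in ["rack","handle","cap1_top","cap2_top","cap3_top","cap4_top","cap5_top","spare1","spare2","bottle","beaker","tissues","dish","pen"]:
        print(c,q,[(a,b.tolist()) for a,b in find(c,q,T)])
E
```

```text
{'clock': 0.0, 'joints': array([ 1.17053053,  0.42671181,  0.07386512,  1.60659491, -0.03406388,
        1.11083743, -0.06706657]), 'qd': array([-1.40863192e-03,  2.01912642e-03, -2.57868988e-05,  1.95243392e-04,
        4.26702210e-04, -4.15663807e-04,  1.70881797e-03]), 'tau': array([ 2.94594167e-03, -9.35857487e+01,  3.66921097e+00, -4.54190612e+01,
       -4.85253590e-02,  2.02765275e-02,  1.65440696e-05]), 'eef_pos': array([ 0.16732747, -0.65344319,  0.1827949 ]), 'tcp_rot': array([[-4.46708002e-04,  9.68721349e-01,  2.48150655e-01],
       [ 1.21278579e-03,  2.48151022e-01, -9.68720599e-01],
       [-9.99999165e-01, -1.31781655e-04, -1.28570254e-03]]), 'ft_force': array([-0.35807733,  0.00911262,  0.3235282 ]), 'torque': array([ 0.00218605, -0.01461662, -0.0226367 ]), 'grip_width': 0.09379628072439483}
top rack [(0.58, [0.561, -0.048, 0.036])]
top handle [(0.19, [0.424, 0.381, 0.015])]
top cap1_top [(0.5, [0.596, -0.084, 0.067])]
top cap2_top [(0.55, [0.564, -0.056, 0.063])]
top cap3_top [(0.51, [0.552, -0.024, 0.063]), (0.35, [0.404, -0.622, 0.09]), (0.26, [0.422, 0.381, 0.013
[... 741 characters left out ...]
0.575, -0.066, 0.06])]
scene cap3_top [(0.58, [0.553, -0.03, 0.062])]
scene cap4_top [(0.48, [0.542, 0.008, 0.064])]
scene cap5_top [(0.49, [0.601, -0.084, 0.069]), (0.38, [0.538, 0.042, 0.065])]
scene spare1 [(0.74, [0.662, -0.032, 0.032]), (0.63, [0.494, -0.067, 0.029]), (0.37, [0.598, -0.082, 0.068])]
scene spare2 [(0.74, [0.662, -0.032, 0.032]), (0.63, [0.494, -0.067, 0.029]), (0.37, [0.598, -0.082, 0.068])]
scene bottle [(0.74, [0.644, 0.417, 0.093])]
scene beaker [(0.8, [0.721, -0.425, 0.068]), (0.28, [0.6, -0.083, 0.067])]
scene tissues [(0.79, [0.454, -0.634, 0.092])]
scene dish [(0.75, [0.48, -0.374, 0.013]), (0.69, [0.574, -0.063, 0.058])]
scene pen [(0.57, [0.549, -0.028, 0.066])]
```

View pics/top0.png

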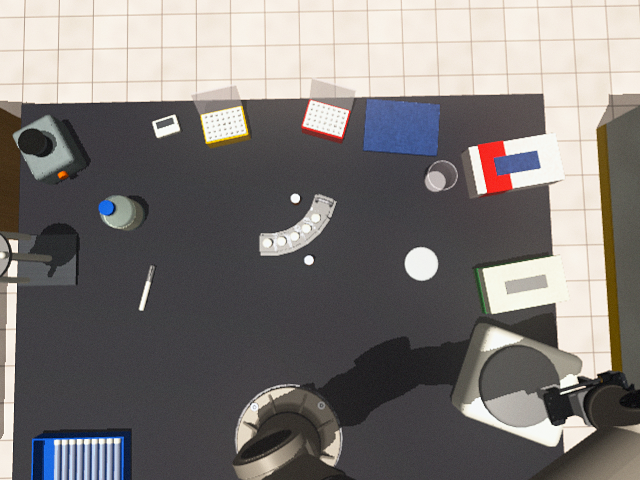

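View pics/scene0.png

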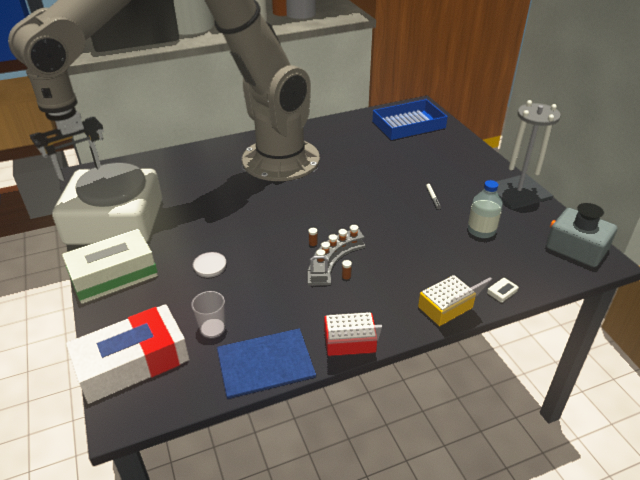

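The top view shows the loop end at about (325,203), with caps 1–5 at (316,218), (306,229), (295,236), (281,241) and (267,243). The scene view agrees: the loop is at (319,270), and the spare vials stand on either side of the rack. I'll go to a hover above everything.

carry_out(
  series=[
    [1, -0.6, 0.3, -0.3, 0, 0, 0],
    [1, -0.6, 1, -1, 0, 0, 0],
    [1, 0, 1, -1, 0, 0, 0],
    [1, 0, 1, -1, 0, 0, 0],
    [1, 0, 1, -1, 0, 0, 0],
    [1, 0, 1, -1, 0, 0, 0],
    [1, 0, 1, -1, 0, 0, 0],
    [1, 0, 1, -1, 0, 0, 0],
    [1, 0, 1, -1, 0, 0, 0],
    [1, 0, 1, -1, 0, 0, 0],
  ],
)

```text
clock: 2.5
eef_pos: [0.3694, -0.3123, 0.221]
tcp_rot: [[0.001, 0.969, 0.248], [-0.001, 0.248, -0.969], [-1.0, 0.001, 0.002]]
ft_force: [1.7, -0.2, 0.2]
grip_width: 0.0173
```

carry_out(
  series=[
    [1, 0, 1, -1, 0, 0, 0],
    [1, 0, 1, -1, 0, 0, 0],
    [1, 0, 1, -1, 0, 0, 0],
    [1, 0, 1, -1, 0, 0, 0],
    [1, 0, 1, -1, 0, 0, 0],
    [1, 0, 0.5, -0.6, 0, 0, 0],
    [1, 0, 0, 0, 0, 0, 0],
    [1, 0, 0, 0, 0, 0, 0],
    [1, 0, 0, 0, 0, 0, 0],
  ],
)

```text
clock: 3.4
eef_pos: [0.4863, -0.1114, 0.2201]
tcp_rot: [[0.0, 0.969, 0.247], [-0.001, 0.247, -0.969], [-1.0, 0.0, 0.001]]
ft_force: [-0.1, -0.5, 0.6]
grip_width: 0.0007
```

```bash
python3 - <<'E'
from h import *
T=pose("wrist"); print(T[:3], sense()["eef_pos"])
cv2.imwrite("pics/w1.png",cams.grab_frame("wrist")); np.save("w1.npy",T)
for q in ["handle","cap1_top","cap2_top","cap3_top","cap4_top","cap5_top","spare1"]:
    print(q,[(a,b.tolist()) for a,b in find("wrist",q,T)])
E
```

```text
[[ 2.47192551e-01 -9.43201778e-01 -2.21960015e-01  5.50649934e-01]
 [-9.68966036e-01 -2.40812161e-01 -5.58061222e-02 -9.49696646e-02]
 [-8.14237279e-04  2.28866574e-01 -9.73457461e-01  4.21804008e-01]] [ 0.48628992 -0.11143616  0.22010805]
handle [(0.91, [0.56, -0.05, 0.037])]
cap1_top [(0.64, [0.594, -0.088, 0.06])]
cap2_top []
cap3_top [(0.79, [0.549, -0.028, 0.068])]
cap4_top [(0.58, [0.563, -0.048, 0.036]), (0.56, [0.533, 0.006, 0.064])]
cap5_top [(0.59, [0.53, 0.044, 0.066])]
spare1 [(0.79, [0.65, -0.031, 0.051]), (0.75, [0.484, -0.067, 0.052])]
```

View pics/w1.png

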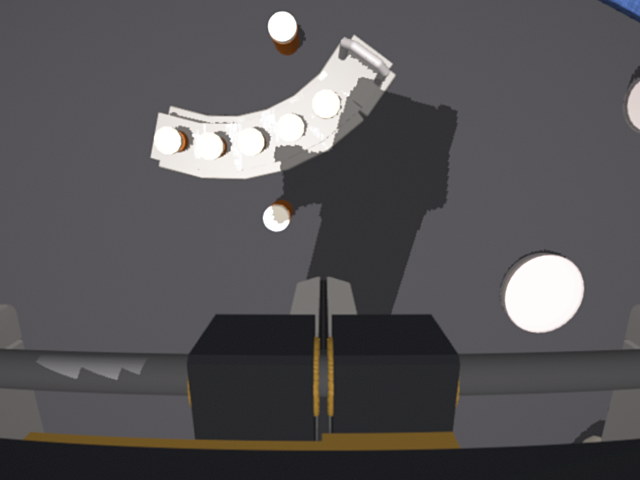

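The wrist view shows caps 1–5 at about (326,103), (291,127), (251,141), (210,146) and (170,140). The loop crossbar is at (365,57), next to cap 1. I'll fit the rack model to these and to the top view.

```bash
python3 - <<'E'
from h import *
from scipy.optimize import least_squares
Tw=np.load("w1.npy"); Tt=pose("top")
uw=np.array([(326,103),(291,127),(251,141),(210,146),(170,140)],float)
ut=np.array([(316,218),(306,229),(295,236),(281,241),(267,243)],float)
P=pix2z("wrist",Tw,uw,.064); print(P.round(4).tolist()); print("gaps",np.linalg.norm(np.diff(P,axis=0),axis=1).round(4))
Pt=pix2z("top",Tt,ut,.064); print(Pt.round(4).tolist())
print("handle",pix2z("wrist",Tw,[(365,57)],.086))
# heights from two views
def m(p,full=False):
    x,y,a=p[:3]; th=np.array([2,1,0,-1,-2])*38/160
    loc=np.c_[.009+160e-3*(np.cos(th)-1),.16*np.sin(th)]  # convex = +x
    R=np.array([[np.cos(a),-np.sin(a)],[np.sin(a),np.cos(a)]])
    return loc@R.T+[x,y]
for Q in (P,Pt):
    b=min((least_squares(lambda p:(m(p)-Q[:,:2]).ravel(),[.56,-.03,a]) for a in np.arange(0,6.3,.8)),key=lambda r:r.cost)
    print(b.x.round(4),(b.fun*1e3).round(1)); print(m(b.x).round(4).tolist())
# joint heights free
r=least_squares(lambda h:np.r_[(proj("wrist",Tw,h.reshape(5,3))-uw).ravel(),(proj("top",Tt,h.reshape(5,3))-ut).ravel()],P.ravel())
print(r.x.reshape(5,3).round(4).tolist())
E
```

```text
[[0.5961, -0.0858, 0.064], [0.5686, -0.0608, 0.064], [0.5481, -0.0288, 0.064], [0.535, 0.0063, 0.064], [0.5316, 0.043, 0.064]]
gaps [0.0371 0.038  0.0375 0.0368]
[[0.5926, -0.0877, 0.064], [0.5635, -0.0602, 0.064], [0.5453, -0.0303, 0.064], [0.5328, 0.0075, 0.064], [0.5283, 0.0451, 0.064]]
handle [[ 0.63608031 -0.10797529  0.086     ]]
[ 0.556  -0.0252  3.6052] [ 0.4 -0.9  0.2 -0.1 -0.2 -0.4  0.1  0.2 -0.6  1.2]
[[0.5965, -0.0867], [0.5688, -0.0608], [0.548, -0.0292], [0.5351, 0.0065], [0.5311, 0.0442]]
[ 0.5526 -0.0251  3.5879] [-0.5  0.4  1.3 -0.8 -0.9  1.3 -0.5 -0.6  0.6 -0.4]
[[0.592, -0.0873], [0.5648, -0.061], [0.5445, -0.029], [0.5323, 0.0069], [0.5289, 0.0447]]
[[0.5796, -0.0891, 0.1934], [0.5702, -0.0573, 0.0246], [0.5479, -0.0287, 0.0622], [0.5345, 0.0087, 0.0553], [0.5309, 0.0469, 0.0536]]
```

carry_out(
  series=[
    [1, 0, 1, 0, 0, 0, 0],
    [1, 0, 1, 0.1, 0, 0, 0],
    [1, 0.5, 1, 0, 0, 0, 0],
    [1, 1, 0.7, 0, 0, 0, 0],
    [1, 1, 0, 0, 0, 0, 0],
    [1, 1, 0, 0, 0, 0, 0],
    [1, 1, 0, 0, 0, 0, 0],
    [1, 0, 0, 0, 0, 0, 0],
    [1, 0, 0, 0, 0, 0, 0],
    [1, 0, 0, 0, 0, 0, 0],
  ],
)

```text
clock: 4.8
eef_pos: [0.596, -0.0861, 0.0863]
tcp_rot: [[0.002, 0.969, 0.248], [-0.0, 0.248, -0.969], [-1.0, 0.002, 0.001]]
ft_force: [0.1, 0.3, -0.5]
grip_width: 0.0006
```

```bash
python3 - <<'E'
from h import *
T=pose("wrist"); s=sense(); print(s["eef_pos"],s["ft_force"])
im=cams.grab_frame("wrist"); cv2.imwrite("pics/w2.png",im); np.save("w2.npy",T)
C=[(.595,-.087),(.567,-.061),(.547,-.029),(.534,.0067),(.530,.0445)]
print(proj("wrist",T,[(*c,.064) for c in C]+[s["eef_pos"]]).round(0).tolist())
E
```

```text
[ 0.59603555 -0.08609993  0.08627387] [ 0.05671047  0.32688687 -0.49588008]
[[324.0, 272.0], [272.0, 304.0], [215.0, 321.0], [157.0, 326.0], [99.0, 317.0], [323.0, 282.0]]
```

View pics/w2.png

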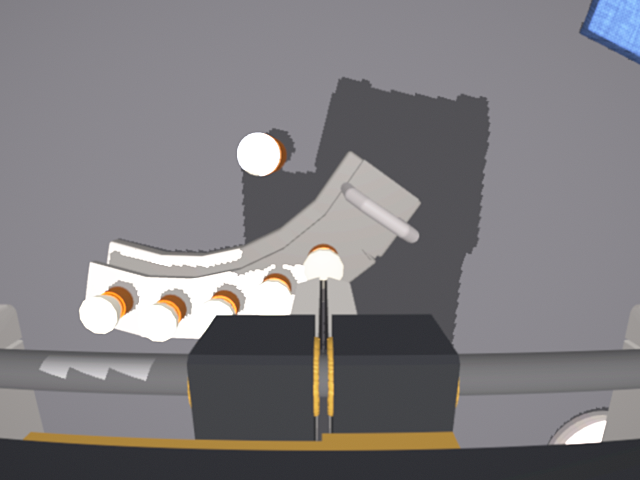

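The wrist camera agrees with the fit to within 2–3 mm. The fingertip is over cap 1 at (323,267), and the loop at (380,215) is clear. Now pressing cap 1 slowly.

carry_out(
  series=[
    [1, 0.3, 0.05, 0, 0, 0, 0],
    [1, 0.3, 0, 0, 0, 0, 0],
    [1, 0.1, 0, 0, 0, 0, 0],
    [1, 0.1, 0, 0, 0, 0, 0],
    [1, 0, 0, 0, 0, 0, 0],
  ],
)

```text
clock: 5.35
eef_pos: [0.5961, -0.0856, 0.06]
tcp_rot: [[-0.001, 0.969, 0.248], [0.0, 0.248, -0.969], [-1.0, -0.001, -0.0]]
ft_force: [-0.1, -0.0, 0.9]
grip_width: 0.0005
```

carry_out(
  series=[
    [1, 0.04, 0, 0, 0, 0, 0],
    [1, 0.03, 0, 0, 0, 0, 0],
    [1, 0, 0, 0, 0, 0, 0],
  ],
)

```text
clock: 5.65
eef_pos: [0.5965, -0.0856, 0.0584]
tcp_rot: [[0.0, 0.969, 0.248], [0.0, 0.248, -0.969], [-1.0, 0.0, -0.0]]
ft_force: [0.5, -0.2, 0.3]
grip_width: 0.0003
```

carry_out(
  series=[
    [1, 0.02, 0, 0, 0, 0, 0],
    [1, 0.02, 0, 0, 0, 0, 0],
  ],
)

```text
clock: 5.85
eef_pos: [0.5965, -0.0857, 0.0573]
tcp_rot: [[0.0, 0.969, 0.248], [0.0, 0.248, -0.969], [-1.0, 0.0, 0.0]]
ft_force: [-1.2, -0.4, -0.2]
grip_width: 0.0002
```

```bash
python3 - <<'E'
from h import *
s=sense(); print(s["eef_pos"],s["ft_force"])
a=cams.grab_frame("wrist")[180:380,200:440]; b=cams.grab_frame("scene")[200:300,270:390]
im=np.vstack([cv2.resize(a,(480,400),interpolation=2)[:400],np.zeros((1,480,3),np.uint8)])
print(sense()["ft_force"])
cv2.imwrite("pics/c3.png",np.hstack([cv2.resize(im,(380,317)),cv2.resize(b,(380,317),interpolation=2)]))
E
```

```text
[ 0.59648575 -0.08567453  0.05728471] [-1.16614443 -0.35349865 -0.20484691]
[ 0.11947425  0.17008079 -0.88907383]
```

View pics/c3.png

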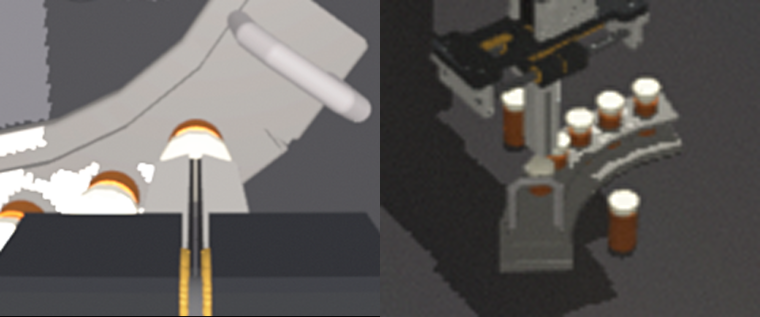

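The fingertip is over cap 1, with the cap's front half visible ahead of it at about (195,150) in the crop. No stop force yet, so I'll continue in small steps.

carry_out(
  series=[
    [1, 0.02, 0, 0, 0, 0, 0],
    [1, 0, 0, 0, 0, 0, 0],
  ],
)

```text
clock: 6.15
eef_pos: [0.5964, -0.0856, 0.0565]
tcp_rot: [[-0.0, 0.969, 0.248], [0.0, 0.248, -0.969], [-1.0, -0.0, -0.0]]
ft_force: [-0.1, 0.2, 1.1]
grip_width: 0.0004
```

carry_out(
  series=[
    [1, 0.02, 0, 0, 0, 0, 0],
    [1, 0, 0, 0, 0, 0, 0],
  ],
)

```text
clock: 6.35
eef_pos: [0.5964, -0.0856, 0.0559]
tcp_rot: [[-0.0, 0.969, 0.248], [0.0, 0.248, -0.969], [-1.0, -0.0, -0.0]]
ft_force: [0.4, 0.3, -0.4]
grip_width: 0.0003
```

carry_out(
  series=[
    [1, 0.02, 0, 0, 0, 0, 0],
    [1, 0, 0, 0, 0, 0, 0],
  ],
)

```text
clock: 6.55
eef_pos: [0.5964, -0.0857, 0.0553]
tcp_rot: [[-0.0, 0.969, 0.248], [0.0, 0.248, -0.969], [-1.0, -0.0, -0.0]]
ft_force: [0.7, 0.0, 0.0]
grip_width: 0.0005
```

```bash
python3 - <<'E'
from h import *
T=pose("wrist"); s=sense(); print(s["eef_pos"],s["ft_force"])
w=cams.grab_frame("wrist"); b=cams.grab_frame("scene")
cr=lambda i,x0,x1,y0,y1:cv2.resize(i[y0:y1,x0:x1],(400,300),interpolation=cv2.INTER_CUBIC)
C=[(.5965,-.0865),(.5688,-.061)]
print(proj("wrist",T,[(*C[0],.058),(*C[0],.066),(*s["eef_pos"],)]).round(0).tolist())
w0=cv2.imread("pics/w2.png");s0=cv2.imread("pics/scene0.png")
cv2.imwrite("pics/c4.png",np.vstack([np.hstack([cr(w0,260,400,220,325),cr(w,260,400,220,325)]),np.hstack([cr(s0,290,370,220,280),cr(b,290,370,220,280)])]))
E
```

```text
[ 0.59638857 -0.08565411  0.05534236] [0.67197073 0.00986411 0.03973615]
[[325.0, 283.0], [325.0, 288.0], [323.0, 282.0]]
```

View pics/c4.png

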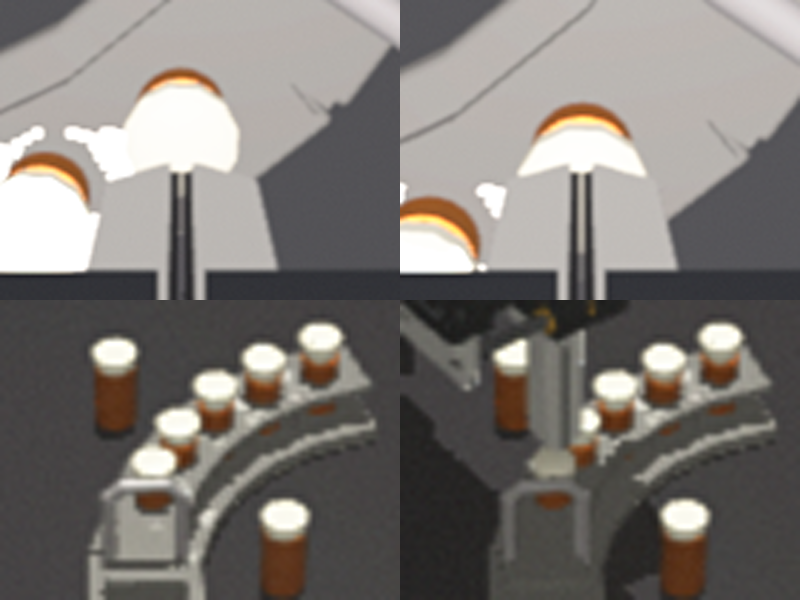

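The tip covers the rear half of cap 1, roughly centred, but there's no visible stop reaction. I'll step on down until the force shows.

carry_out(
  series=[
    [1, 0.02, 0, 0, 0, 0, 0],
    [1, 0, 0, 0, 0, 0, 0],
  ],
)

```text
clock: 6.85
eef_pos: [0.5964, -0.0857, 0.0547]
tcp_rot: [[-0.0, 0.969, 0.248], [0.0, 0.248, -0.969], [-1.0, -0.0, -0.0]]
ft_force: [-0.3, -0.5, 0.1]
grip_width: 0.0008
```

carry_out(
  series=[
    [1, 0.02, 0, 0, 0, 0, 0],
    [1, 0, 0, 0, 0, 0, 0],
  ],
)

```text
clock: 7.05
eef_pos: [0.5964, -0.0856, 0.0541]
tcp_rot: [[-0.0, 0.969, 0.248], [0.0, 0.248, -0.969], [-1.0, -0.0, -0.0]]
ft_force: [0.5, 0.5, -0.7]
grip_width: 0.0004
```

carry_out(
  series=[
    [1, 0.02, 0, 0, 0, 0, 0],
    [1, 0, 0, 0, 0, 0, 0],
  ],
)

```text
clock: 7.25
eef_pos: [0.5964, -0.0856, 0.0535]
tcp_rot: [[-0.0, 0.969, 0.248], [0.0, 0.248, -0.969], [-1.0, -0.0, -0.0]]
ft_force: [-0.1, -0.1, -0.6]
grip_width: 0.0005
```

```bash
python3 - <<'E'
from h import *
from scipy.optimize import least_squares
T1,T2=np.load("w1.npy"),np.load("w2.npy"); print(K("wrist")); print(sense()["torque"])
def blobs(f):
    im=cv2.imread(f); g=(im.min(2)>235).astype(np.uint8)
    n,l,st,c=cv2.connectedComponentsWithStats(cv2.morphologyEx(g,2,np.ones((5,5))))
    return [(c[i].round(1).tolist(),st[i].tolist()) for i in range(1,n) if st[i,4]>150]
for f in("pics/w1.png","pics/w2.png"): print(*blobs(f),sep="\n"); print()
for a,b in [((326,103),(323,269)),((170,140),(99,313)),((283,27),(260,154)),((365,57),(380,213))]:
    r=least_squares(lambda p:np.r_[proj("wrist",T1,p)[0]-a,proj("wrist",T2,p)[0]-b],[.6,-.05,.06]); print(r.x.round(4),r.fun.round(1))
E
```

```text
(array([[388.88802003,   0.        , 322.99466366],
       [  0.        , 388.88802003, 247.66890158],
       [  0.        ,   0.        ,   1.        ]]), array([-0.07344052,  0.        ,  0.        ,  0.        ,  0.        ]))
[-0.0115784   0.05823968  0.0058578 ]
([281.8, 26.0], [269, 12, 27, 29, 634])
([325.0, 103.0], [312, 89, 27, 29, 621])
([257.1, 144.9], [214, 110, 89, 67, 3277])
([312.1, 135.0], [300, 122, 25, 26, 388])
([166.7, 140.0], [154, 127, 26, 27, 563])
([206.7, 145.8], [193, 132, 29, 29, 688])
([272.3, 221.4], [264, 209, 22, 22, 256])
([543.4, 293.0], [506, 256, 76, 75, 4482])

([258.1, 153.7], [237, 133, 43, 43, 1439])
([178.1, 256.8], [110, 243, 131, 24, 1210])
([318.3, 266.7], [291, 251, 51, 31, 1077])
([176.7, 302.2], [80, 264, 214, 77, 8379])
([588.6, 433.8], [568, 421, 37, 23, 540])

[ 0.5963 -0.0858  0.0627] [ 0.  0. -0. -0.]
[0.5317 0.045  0.0622] [-1.3 -0.6  0.9  0.4]
[ 0.6525 -0.032   0.0476] [ 0.2  0.  -0.1 -0. ]
[ 0.6388 -0.1078  0.0745] [-0.8  0.1  0.5 -0.1]
```

```bash
python3 - <<'E'
from h import *
T2=np.load("w2.npy"); T=pose("wrist"); s=sense(); w=cams.grab_frame("wrist"); w0=cv2.imread("pics/w2.png")
cv2.imwrite("pics/w5.png",w); np.save("w5.npy",T)
e=np.array([.5963,-.0858])+.012*np.array([.969,.248])
for n,im,t in(("w2",w0,T2),("now",w,T)):
    print(n,[(r,*im[r,323].tolist()) for r in range(236,290,2)])
    for z in(.066,.0627,.058,.053): print(z,proj("wrist",t,[(*e,z)]).round(1).tolist())
# neighbours as check: cap2 front edge
print(s["eef_pos"],s["ft_force"],s["tau"])
cr=lambda i,x0,x1,y0,y1:cv2.resize(i[y0:y1,x0:x1],(800,600),interpolation=cv2.INTER_CUBIC)
cv2.imwrite("pics/c5.png",cr(w,250,390,220,325))
E
```

```text
w2 [(236, 174, 178, 184), (238, 174, 177, 184), (240, 173, 177, 183), (242, 172, 177, 183), (244, 81, 110, 155), (246, 39, 94, 162), (248, 157, 239, 255), (250, 213, 225, 232), (252, 251, 254, 254), (254, 250, 253, 254), (256, 251, 254, 254), (258, 251, 254, 254), (260, 251, 254, 254), (262, 251, 254, 254), (264, 250, 253, 254), (266, 250, 253, 254), (268, 250, 253, 254), (270, 249, 253, 254), (272, 249, 253, 254), (274, 249, 253, 254), (276, 248, 253, 254), (278, 251, 255, 255), (280, 188, 204, 214), (282, 153, 164, 170), (284, 155, 166, 173), (286, 150, 161, 167), (288, 137, 143, 148)]
0.066 [[323.0, 250.9]]
0.0627 [[323.0, 249.6]]
0.058 [[323.0, 247.8]]
0.053 [[323.0, 246.0]]
now [(236, 179, 182, 188), (238, 179, 183, 190), (240, 179, 183, 190), (242, 178, 182, 187), (244, 178, 182, 186), (246, 179, 183, 186), (248, 179, 183, 188), (250, 179, 182, 186), (252, 179, 182, 187), (254, 182, 185, 189), (256, 132, 147, 174), (258, 41, 89, 154), (260, 37, 82, 148), (262, 134, 251, 255), (264, 192, 228, 255), (266, 227, 236, 241), (268, 252, 254, 255), (270, 252, 254, 254), (272, 252, 254, 255), (274, 253, 254, 255), (276, 253, 254, 255), (278, 255, 255, 255), (280, 206, 223, 230), (282, 166, 177, 183), (284, 170, 180, 187), (286, 168, 178, 186), (288, 165, 176, 184)]
0.066 [[323.6, 267.0]]
0.0627 [[323.6, 265.2]]
0.058 [[323.6, 262.8]]
0.053 [[323.6, 260.3]]
[ 0.59637543 -0.08564819  0.05352044] [-0.10894787 -0.13685169 -0.59798206] [-1.24930398e-02 -8.93743873e+01 -5.41199639e+00 -3.69760287e+01
  7.18769850e-03 -1.02339573e-01 -8.45669158e-03]
```

View pics/c5.png

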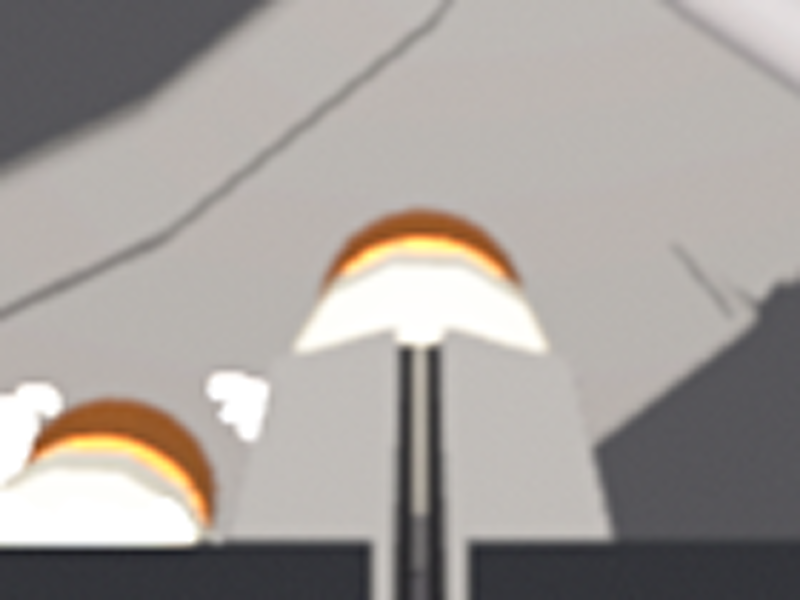

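The cap's edge rows (251, then 267) match z≈0.066 in both frames, so the cap hasn't moved. The real fingertips must sit higher than the reported TCP, so I'll keep lowering gently until contact.

carry_out(
  series=[
    [1, 0.03, 0, 0, 0, 0, 0],
    [1, 0.03, 0, 0, 0, 0, 0],
    [1, 0.03, 0, 0, 0, 0, 0],
    [1, 0, 0, 0, 0, 0, 0],
  ],
)

```text
clock: 7.7
eef_pos: [0.5963, -0.0856, 0.0507]
tcp_rot: [[-0.0, 0.969, 0.248], [0.0, 0.248, -0.969], [-1.0, -0.0, -0.0]]
ft_force: [0.5, 0.3, 0.1]
grip_width: 0.0005
```

carry_out(
  series=[
    [1, 0.03, 0, 0, 0, 0, 0],
    [1, 0.03, 0, 0, 0, 0, 0],
    [1, 0, 0, 0, 0, 0, 0],
  ],
)

```text
clock: 8.0
eef_pos: [0.5963, -0.0857, 0.049]
tcp_rot: [[-0.0, 0.969, 0.248], [0.0, 0.248, -0.969], [-1.0, -0.0, -0.0]]
ft_force: [-0.8, -0.3, -0.3]
grip_width: 0.0004
```

carry_out(
  series=[
    [1, 0.03, 0, 0, 0, 0, 0],
    [1, 0.03, 0, 0, 0, 0, 0],
  ],
)

```text
clock: 8.2
eef_pos: [0.5965, -0.0856, 0.0473]
tcp_rot: [[0.0, 0.969, 0.248], [0.0, 0.248, -0.969], [-1.0, 0.0, -0.0]]
ft_force: [0.2, 0.3, -0.7]
grip_width: 0.0005
```

carry_out(
  series=[
    [1, 0.03, 0, 0, 0, 0, 0],
    [1, 0.03, 0, 0, 0, 0, 0],
  ],
)

```text
clock: 8.4
eef_pos: [0.5964, -0.0857, 0.0454]
tcp_rot: [[0.0, 0.969, 0.248], [0.0, 0.248, -0.969], [-1.0, 0.0, -0.0]]
ft_force: [0.5, -0.1, 0.1]
grip_width: 0.0005
```

carry_out(
  series=[
    [1, 0.03, 0, 0, 0, 0, 0],
    [1, 0.03, 0, 0, 0, 0, 0],
  ],
)

```text
clock: 8.6
eef_pos: [0.5964, -0.0857, 0.0436]
tcp_rot: [[0.0, 0.969, 0.248], [0.0, 0.248, -0.969], [-1.0, 0.0, -0.0]]
ft_force: [-0.2, 0.2, 0.4]
grip_width: 0.0005
```

```bash
python3 - <<'E'
from h import *
T=pose("wrist"); w=cams.grab_frame("wrist"); print(sense()["eef_pos"],sense()["ft_force"])
print([(r,*w[r,323].tolist()) for r in range(252,296,2)])
e=np.array([.5963,-.0858])+.012*np.array([.969,.248])
for z in(.066,.0627,.058): print(z,proj("wrist",T,[(*e,z)]).round(1).tolist())
b=cams.grab_frame("scene")
cr=lambda i,x0,x1,y0,y1:cv2.resize(i[y0:y1,x0:x1],(400,300),interpolation=cv2.INTER_CUBIC)
cv2.imwrite("pics/c6.png",np.hstack([cr(w,250,390,220,325),cr(b,290,370,220,280)]))
E
```

```text
[ 0.59634348 -0.08563153  0.04348413] [ 0.36302806 -0.12709614 -0.63095371]
[(252, 181, 184, 188), (254, 180, 185, 189), (256, 180, 183, 189), (258, 179, 184, 189), (260, 172, 176, 186), (262, 47, 91, 156), (264, 39, 88, 153), (266, 72, 150, 250), (268, 146, 246, 255), (270, 203, 217, 228), (272, 236, 246, 249), (274, 252, 254, 255), (276, 252, 254, 255), (278, 255, 255, 255), (280, 212, 229, 234), (282, 171, 182, 190), (284, 171, 182, 190), (286, 171, 181, 188), (288, 171, 182, 189), (290, 171, 182, 188), (292, 169, 180, 188), (294, 168, 178, 186)]
0.066 [[323.5, 272.8]]
0.0627 [[323.5, 270.8]]
0.058 [[323.5, 268.1]]
```

View pics/c6.png

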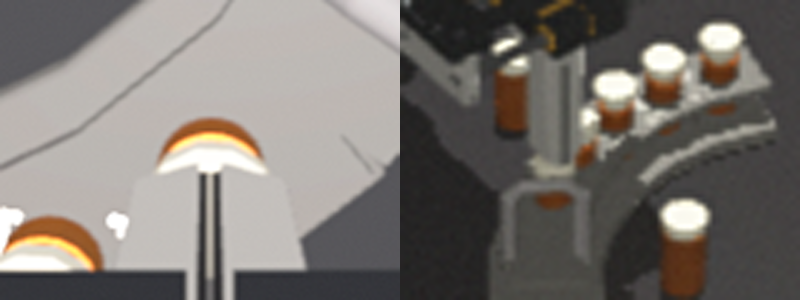

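The cap edge at row ~272 still matches z≈0.066, so it hasn't been pressed. The finger end is closing on the cap top in the scene view, so I'll continue.

carry_out(
  series=[
    [1, 0.03, 0, 0, 0, 0, 0],
    [1, 0.03, 0, 0, 0, 0, 0],
  ],
)

```text
clock: 8.9
eef_pos: [0.5965, -0.0857, 0.042]
tcp_rot: [[0.0, 0.969, 0.248], [0.0, 0.248, -0.969], [-1.0, 0.0, 0.0]]
ft_force: [-0.9, -0.4, 2.2]
grip_width: 0.0006
```

carry_out(
  series=[
    [1, 0.03, 0, 0, 0, 0, 0],
    [1, 0.03, 0, 0, 0, 0, 0],
  ],
)

```text
clock: 9.1
eef_pos: [0.5965, -0.0857, 0.0401]
tcp_rot: [[0.0, 0.969, 0.248], [0.0, 0.248, -0.969], [-1.0, 0.0, 0.0]]
ft_force: [-0.8, 0.0, 3.0]
grip_width: 0.0005
```

carry_out(
  series=[
    [1, 0.03, 0, 0, 0, 0, 0],
    [1, 0.03, 0, 0, 0, 0, 0],
  ],
)

```text
clock: 9.3
eef_pos: [0.5965, -0.0856, 0.0383]
tcp_rot: [[0.0, 0.969, 0.248], [0.0, 0.248, -0.969], [-1.0, 0.0, -0.0]]
ft_force: [-0.9, 1.1, 3.7]
grip_width: 0.0004
```

Contact: about 3 N of sliding friction from TCP z≈0.0425. Now the rest, down to the stop.

carry_out(
  series=[
    [1, 0.03, 0, 0, 0, 0, 0],
    [1, 0.02, 0, 0, 0, 0, 0],
  ],
)

```text
clock: 9.5
eef_pos: [0.5965, -0.0856, 0.0367]
tcp_rot: [[0.0, 0.969, 0.248], [0.0, 0.248, -0.969], [-1.0, 0.0, -0.0]]
ft_force: [-0.3, -0.4, 2.4]
grip_width: 0.0007
```

carry_out(
  series=[
    [1, 0.02, 0, 0, 0, 0, 0],
    [1, 0, 0, 0, 0, 0, 0],
  ],
)

```text
clock: 9.7
eef_pos: [0.5965, -0.0857, 0.0363]
tcp_rot: [[0.0, 0.969, 0.248], [-0.0, 0.248, -0.969], [-1.0, 0.0, 0.0]]
ft_force: [-0.8, 1.2, 4.7]
grip_width: 0.0004
```

carry_out(
  series=[
    [1, 0.02, 0, 0, 0, 0, 0],
    [1, 0, 0, 0, 0, 0, 0],
  ],
)

```text
clock: 9.9
eef_pos: [0.5966, -0.0856, 0.0362]
tcp_rot: [[0.0, 0.969, 0.248], [-0.0, 0.248, -0.969], [-1.0, 0.0, 0.0]]
ft_force: [-3.2, 0.5, 13.1]
grip_width: 0.0007
```

carry_out(
  series=[
    [1, 0.02, 0, 0, 0, 0, 0],
    [1, 0, 0, 0, 0, 0, 0],
  ],
)

```text
clock: 10.1
eef_pos: [0.5966, -0.0856, 0.0361]
tcp_rot: [[0.001, 0.969, 0.248], [-0.0, 0.248, -0.969], [-1.0, 0.0, 0.0]]
ft_force: [-6.7, 0.1, 22.0]
grip_width: 0.0005
```

That's the hard stop: 22 N at z 0.0361, so cap 1 is home. Lift a little and step along to cap 2.

carry_out(
  series=[
    [1, -0.2, 0, 0, 0, 0, 0],
    [1, -0.4, 0, 0, 0, 0, 0],
    [1, 0, -0.19, -0.33, 0, 0, 0],
    [1, 0, -0.25, -0.35, 0, 0, 0],
    [1, 0, -0.25, -0.35, 0, 0, 0],
    [1, 0, 0, 0, 0, 0, 0],
    [1, 0.3, 0, 0, 0, 0, 0],
    [1, 0, 0, 0, 0, 0, 0],
  ],
)

```text
clock: 10.9
eef_pos: [0.5682, -0.0611, 0.0427]
tcp_rot: [[-0.001, 0.969, 0.248], [0.0, 0.248, -0.969], [-1.0, -0.001, -0.0]]
ft_force: [0.2, -0.5, 0.1]
grip_width: 0.0004
```

carry_out(
  series=[
    [1, 0.06, 0, 0, 0, 0, 0],
    [1, 0.06, 0, 0, 0, 0, 0],
    [1, 0.06, 0, 0, 0, 0, 0],
    [1, 0.03, 0, 0, 0, 0, 0],
  ],
)

```text
clock: 11.3
eef_pos: [0.5689, -0.0611, 0.0376]
tcp_rot: [[0.0, 0.969, 0.248], [-0.0, 0.248, -0.969], [-1.0, 0.0, 0.0]]
ft_force: [-0.5, -1.0, 3.8]
grip_width: 0.0006
```

carry_out(
  series=[
    [1, 0.03, 0, 0, 0, 0, 0],
    [1, 0.02, 0, 0, 0, 0, 0],
    [1, 0, 0, 0, 0, 0, 0],
  ],
)

```text
clock: 11.6
eef_pos: [0.5689, -0.0611, 0.0363]
tcp_rot: [[0.0, 0.969, 0.248], [-0.0, 0.248, -0.969], [-1.0, 0.0, 0.0]]
ft_force: [0.8, -2.6, 3.6]
grip_width: 0.0002
```

carry_out(
  series=[
    [1, 0.02, 0, 0, 0, 0, 0],
    [1, 0, 0, 0, 0, 0, 0],
  ],
)

```text
clock: 11.8
eef_pos: [0.5689, -0.061, 0.0362]
tcp_rot: [[0.0, 0.969, 0.248], [-0.0, 0.248, -0.969], [-1.0, 0.0, 0.0]]
ft_force: [-2.4, -2.3, 12.1]
grip_width: 0.0005
```

Cap 2 is home: 12 N at the same z. On to cap 3.

carry_out(
  series=[
    [1, -0.2, 0, 0, 0, 0, 0],
    [1, -0.4, 0, 0, 0, 0, 0],
    [1, 0, -0.13, -0.39, 0, 0, 0],
    [1, 0, -0.14, -0.4, 0, 0, 0],
    [1, 0, -0.14, -0.4, 0, 0, 0],
    [1, 0, 0, 0, 0, 0, 0],
    [1, 0.3, 0, 0, 0, 0, 0],
    [1, 0, 0, 0, 0, 0, 0],
  ],
)

```text
clock: 12.6
eef_pos: [0.5473, -0.0297, 0.0433]
tcp_rot: [[-0.001, 0.969, 0.248], [-0.0, 0.248, -0.969], [-1.0, -0.001, -0.0]]
ft_force: [0.1, 0.2, 0.4]
grip_width: 0.0004
```

carry_out(
  series=[
    [1, 0.06, 0, 0, 0, 0, 0],
    [1, 0.06, 0, 0, 0, 0, 0],
    [1, 0.06, 0, 0, 0, 0, 0],
    [1, 0.06, 0, 0, 0, 0, 0],
    [1, 0.04, 0, 0, 0, 0, 0],
    [1, 0, 0, 0, 0, 0, 0],
  ],
)

```text
clock: 13.2
eef_pos: [0.5479, -0.0297, 0.0363]
tcp_rot: [[-0.0, 0.969, 0.248], [-0.0, 0.248, -0.969], [-1.0, -0.0, 0.0]]
ft_force: [-3.1, -2.4, 4.4]
grip_width: 0.0006
```

carry_out(
  series=[
    [1, 0.02, 0, 0, 0, 0, 0],
    [1, 0, 0, 0, 0, 0, 0],
  ],
)

```text
clock: 13.4
eef_pos: [0.548, -0.0296, 0.0362]
tcp_rot: [[0.0, 0.969, 0.248], [-0.0, 0.248, -0.969], [-1.0, 0.0, 0.001]]
ft_force: [-4.8, -2.3, 14.3]
grip_width: 0.0004
```

Cap 3 is home (14 N). On to cap 4.

carry_out(
  series=[
    [1, -0.2, 0, 0, 0, 0, 0],
    [1, -0.4, 0, 0, 0, 0, 0],
    [1, 0, -0.04, -0.42, 0, 0, 0],
    [1, 0, -0.04, -0.42, 0, 0, 0],
    [1, 0, -0.04, -0.42, 0, 0, 0],
    [1, 0, 0, 0, 0, 0, 0],
    [1, 0.3, 0, 0, 0, 0, 0],
    [1, 0, 0, 0, 0, 0, 0],
  ],
)

```text
clock: 14.2
eef_pos: [0.5344, 0.006, 0.0433]
tcp_rot: [[-0.002, 0.969, 0.248], [-0.0, 0.248, -0.969], [-1.0, -0.002, -0.0]]
ft_force: [0.1, -0.6, -0.2]
grip_width: 0.0006
```

carry_out(
  series=[
    [1, 0.06, 0, 0, 0, 0, 0],
    [1, 0.06, 0, 0, 0, 0, 0],
    [1, 0.06, 0, 0, 0, 0, 0],
    [1, 0.06, 0, 0, 0, 0, 0],
    [1, 0.04, 0, 0, 0, 0, 0],
    [1, 0, 0, 0, 0, 0, 0],
  ],
)

```text
clock: 14.8
eef_pos: [0.5351, 0.0061, 0.0363]
tcp_rot: [[0.0, 0.969, 0.248], [-0.0, 0.248, -0.969], [-1.0, -0.0, 0.0]]
ft_force: [-2.0, -3.2, 3.3]
grip_width: 0.0004
```

carry_out(
  series=[
    [1, 0.02, 0, 0, 0, 0, 0],
    [1, 0, 0, 0, 0, 0, 0],
  ],
)

```text
clock: 15.0
eef_pos: [0.5352, 0.006, 0.0362]
tcp_rot: [[0.0, 0.969, 0.248], [-0.001, 0.248, -0.969], [-1.0, 0.0, 0.001]]
ft_force: [-4.8, -2.9, 13.8]
grip_width: 0.0006
```

Cap 4 is home (14 N). On to cap 5.

carry_out(
  series=[
    [1, -0.2, 0, 0, 0, 0, 0],
    [1, -0.4, 0, 0, 0, 0, 0],
    [1, 0, 0.06, -0.41, 0, 0, 0],
    [1, 0, 0.06, -0.41, 0, 0, 0],
    [1, 0, 0.06, -0.41, 0, 0, 0],
    [1, 0, 0, 0, 0, 0, 0],
    [1, 0.3, 0, 0, 0, 0, 0],
    [1, 0, 0, 0, 0, 0, 0],
  ],
)

```text
clock: 15.8
eef_pos: [0.5306, 0.0432, 0.0433]
tcp_rot: [[-0.001, 0.969, 0.248], [-0.0, 0.248, -0.969], [-1.0, -0.001, -0.0]]
ft_force: [0.5, -0.5, 0.1]
grip_width: 0.0002
```

carry_out(
  series=[
    [1, 0.06, 0, 0, 0, 0, 0],
    [1, 0.06, 0, 0, 0, 0, 0],
    [1, 0.06, 0, 0, 0, 0, 0],
    [1, 0.06, 0, 0, 0, 0, 0],
    [1, 0.04, 0, 0, 0, 0, 0],
    [1, 0, 0, 0, 0, 0, 0],
  ],
)

```text
clock: 16.4
eef_pos: [0.531, 0.0431, 0.0363]
tcp_rot: [[-0.0, 0.969, 0.248], [-0.0, 0.248, -0.969], [-1.0, -0.0, 0.0]]
ft_force: [-3.7, -2.3, 6.1]
grip_width: 0.0003
```

carry_out(
  series=[
    [1, 0.02, 0, 0, 0, 0, 0],
    [1, 0, 0, 0, 0, 0, 0],
  ],
)

```text
clock: 16.6
eef_pos: [0.5311, 0.0432, 0.0361]
tcp_rot: [[-0.0, 0.969, 0.248], [-0.001, 0.248, -0.969], [-1.0, -0.0, 0.001]]
ft_force: [-6.6, -2.4, 15.2]
grip_width: 0.0002
```

Cap 5 is home (15 N). Lift clear and check.

carry_out(
  series=[
    [1, -0.3, 0, 0, 0, 0, 0],
    [1, -1, 0, 0, 0, 0, 0],
    [1, -1, 0, 0, 0, 0, 0],
    [1, -1, 0, 0, 0, 0, 0],
    [1, -1, -1, 0, 0, 0, 0],
    [1, -1, -1, 0, 0, 0, 0],
    [1, 0, 0, 0, 0, 0, 0],
    [1, 0, 0, 0, 0, 0, 0],
  ],
)

```text
clock: 17.4
eef_pos: [0.4736, 0.0285, 0.1956]
tcp_rot: [[0.003, 0.969, 0.248], [-0.0, 0.248, -0.969], [-1.0, 0.003, 0.001]]
ft_force: [-0.3, 0.1, -0.2]
grip_width: 0.0006
```

```bash
python3 - <<'E'
from h import *
T=pose("wrist"); s=sense(); print(s["eef_pos"],s["ft_force"])
w=cams.grab_frame("wrist"); b=cams.grab_frame("scene"); s0=cv2.imread("pics/scene0.png")
C=[(.5965,-.0867),(.5688,-.0608),(.548,-.0292),(.5351,.0065),(.5311,.0442)]
print(proj("wrist",T,[(*c,.058) for c in C]).round(0).tolist())
cr=lambda i:cv2.resize(i[215:290,290:390],(400,300),interpolation=2)
cv2.imwrite("pics/c7.png",np.vstack([np.hstack([cr(s0),cr(b)]),cv2.resize(w[:300],(800,300),interpolation=cv2.INTER_AREA)]))
E
```

```text
[0.47364561 0.02845033 0.19558108] [-0.34320674  0.05549212 -0.16327875]
[[490.0, 130.0], [452.0, 153.0], [410.0, 168.0], [366.0, 172.0], [322.0, 165.0]]
```

View pics/c7.png

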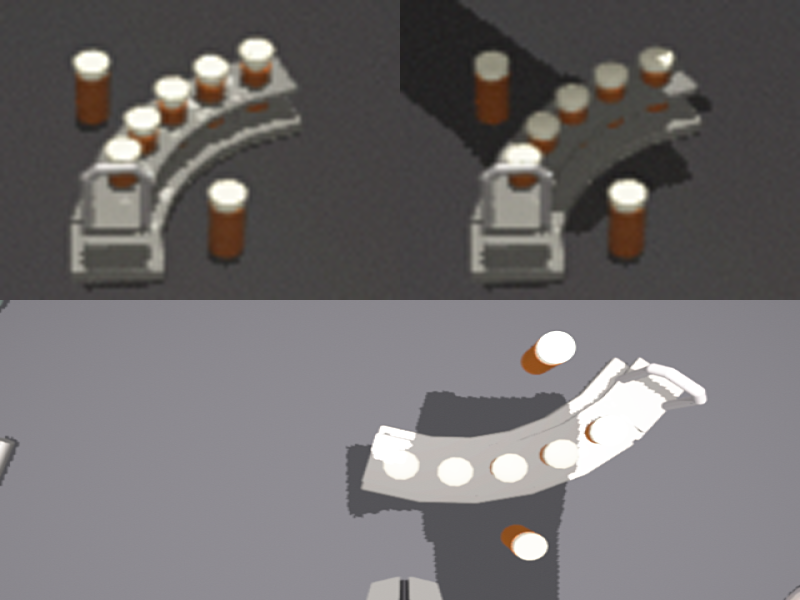

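The rack and spares are where they were, and all five caps sit lower in the scene crop (cap 1 at row 145→155, cap 5 at 50→60). The hand is clear, so I'm handing in.

```bash
python3 -c "
from workcell import manip; print(manip.finish_job())"
```

```text
the job is handed in; nothing more can be done
None
```

I pressed all five caps home in order, starting at the loop end, then lifted the hand clear and handed the job in at about 17.5 s. No verdict came back.

- **Presses:** each cap slid at roughly 3 N and reached the same hard stop, at a reported TCP height of about 36.2 mm. The final force readings were 12–22 N (22 N on cap 1, 12–15 N on the others), against the 40 N limit.
- **Last checks:** the final picture shows all five caps lower than at the start, with the rack and both spare vials where they stood. The force reading with the hand clear was about 0. I did not look again at the dish, bottle, beaker, tissues or pen, but the hand did not work near them after the approach.
- **Disagreements:**
  - **Fingertip height:** the closed fingertips made contact about 22 mm lower in reported TCP height than the text implies. I found the contact and the stop by force, not by the stated heights.
  - **Cap heights:** two-view heights for caps 1 and 5 came out at about 62–63 mm. The position of cap 1's edge in the picture pointed to 66 mm.
  - **Top camera:** it placed the caps 2–4 mm nearer the robot than the wrist camera did. I used the wrist camera's values.

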